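Trim the enamelling kiln's heat with the sunken teal knob

ROBOT

A 6-joint arm with a two-finger parallel gripper is mounted at the origin on the work surface. World frame = base frame: x ahead of the robot, y to its left, z up, the work surface at z = 0. Lengths are in m, angles in rad, forces in N, time in s.
With the tool pointing down it reaches from about 0.35 to 0.975 m from the base axis. Payload 4.9 kg.
Tool frame: the origin (TCP) lies on the mounting face of the last link; the fingertips stand 173 mm ahead of it and the grasp point (between the pads) lies 155 mm ahead of it; z points along the fingers, y is the line along which they close (so a half turn about z gives the same grasp; the last joint's range is limited). The gripper opens to 85 mm and grips with 20 to 120 N. Pads are 22 mm wide; open, the fingers measure 114 mm over their backs; the gripper's body (76 mm by 85 mm) begins 54 mm behind the grasp point. The pads swing forward as they close: fully open they stand 13 mm farther back than shut.
Start: joints at [-1.374, 0.053, 1.613, -0, 1.476, -0.119], TCP at [0.194, -0.594, 0.405] pointing down, gripper open.
Joint ranges: [-3.01, 3.01], [-1.01, 2.22], [0.06, 2.58], [-1.02, 4.17], [0.09, 2.62], [-3.14, 3.14]. Speed limits (rad/s): [2.57, 2.57, 3.14, 3.14, 3.14, 3.14].

INTERFACE

Orientations are given as a rotation vector (axis times angle).
In Python, from station import monitor, eyes, finish_job gives the robot as it stands. The module is installed in compiled form; this text tells all that it offers.
- The arm moves only by the tool step_arm, never from a script. Its argument "commands" is a list of rows, each a list of 3 entries, a list of its own where there are three numbers: the opening in per cent of the stroke, from 0 (shut) to 100 (fully open), then the shift along the tool's x, y, z in mm, then the turn about the tool's z in degrees. In form: [[hand, [x, y, z], yaw], ...]. A call has 1 to 12 rows; each row is the pose to reach, as a shift and turn from the pose commanded when the call began, along the tool's axes at that moment; what a row does not reach only later rows make up. A row lasts 1/8 s, in which the tool goes at most 62.5 mm and 10.7 degrees, less where a joint would pass 70% of its speed; a pose out of reach is approached as far as the arm can. A call with a gripper value outside its range is refused whole. The fingers move at their own pace and stop on an object; "squeeze" is the grip in N (left out, the last holds). Time passes only in rows, so rows that repeat a pose let the fingers close. It gives the time, the measured TCP pose, the force, the opening and the grip force at its end, in the units of the state.
- monitor.get_obs(): the state, without advancing time (a new reading comes with each control period).
- eyes.get_image(name): name is "side" or "top" or "wrist"; returns the picture (420x560x3 uint8, red, green, blue); there is no depth.
- eyes.camera_info(name): a dict with "camera_matrix" (3x3 intrinsics, pixels), "extrinsics" (4x4, takes a point from camera to world coordinates). Camera axes: x right, y down, z forward; pixel columns grow to the right and rows downward; lengths in m; the calibration is good to about 2 mm. A picture is of the moment at which its call begins: read the wrist's pose just before it. camera_info takes no time and is no camera call; for the wrist camera it gives the pose at the moment of the call.
- finish_job(): hands the job in; it is judged then, once.
The state is a dict: "t": time; "q": joint angles; "dq": joint speeds; "effort": joint torques, N m; "tool_pos": TCP position; "tool_rot": TCP orientation; "contact_force": force on the tool from outside, world axes, zero at the start; "wrist_torque": the same for the moment, N m; "opening": finger opening in m; "grip_force": force on a finger pad.
Only numpy, scipy, OpenCV 4.12 (cv2) and the standard library are available. Lean on these libraries where they do the work, as an engineer would, in place of code of your own. Each camera call takes 0.05 s, during which the arm holds its last target. There are 200 camera calls.

TASK

The kiln is set too cool for the next rack of enamelled leaves. On the grey control box with the teal knob, reach into the round well and turn the knob clockwise (seen from above) until its white pointer line points at the green dot on the rim, then let go and come clear. Leave the orange knob in the other box as it is set.

Things in the scene. Friction and masses are not known exactly. Their poses are not given: they have to be found in the camera images.
- heat_grip (a point): On the turning axis of the TEAL heat knob, where to pinch it, 47 mm above the bench. The knob is an upright bar 38 mm long (point x), 16 mm thick (y), 29 mm high, top at 52.5 mm. The point turns with it: +x along the white pointer line, which covers only the pointing half, z up. Its well is round, 90 mm across, floor at 23 mm, rim at 55 mm: enter with the gripper only part open (36 to 40 mm).
- heat (a joint): Angle of the teal knob, rad; grows clockwise seen from above. Its pointer is at the green dot at 1.2; starts at 0 to 0.45; stops at -0.4 and 2.2. Friction about 0.05 N m; stays where left. Its grey box, 130 x 130 x 55 mm, is fixed to the bench, place and yaw vary; the green dot (11 mm) is on the rim 53.5 mm from the axis, black ticks mark the rest.
- vent_pointer (a point): Tip of the white pointer on top of the ORANGE vent knob, 18 mm from its axis, 52.5 mm above the bench. Knob, well and box are like the teal one's; the two boxes stand side by side, either one on the left. Must stay as set.

How it is judged:
By the outcome, as a careful person would: the job done as asked, in the order asked, and still so for the second after the job is handed in, with the robot touching nothing.
It also fails if it takes over 32 s, if anything falls off the work surface, if the arm or the gripper's body presses on something with over 40 N, if the wrist force passes 120 N, or if a joint passes its speed limit or range.

## Working session

There is one attempt and no reset: what is moved stays moved. The work goes in short steps, Python scripts to look and compute and a tool call to move; the robot and the scene stay as the last step left them, time stands still between calls to the robot, and variables do not carry over. Pictures are saved under pics/ and viewed, at most 10 in all, crops included, and the job is handed in when it is done.

Besides the shell and the picture viewer there is one more tool, called after "Call:" as name([rows], argument=value, ...), one row to a line, values as JSON. step_arm: Moves the arm, as the interface text tells. Its arguments: {"type":"object","properties":{"commands":{"type":"array"},"squeeze":{"type":"number"}},"required":["commands"]}

```bash
mkdir -p pics; python3 - <<'E'
from station import monitor, eyes
import cv2,numpy as np
o=monitor.get_obs();print(o)
for n in("top","side"):
    im=eyes.get_image(n);cv2.imwrite(f"pics/{n}0.png",im[:,:,::-1])
    i=eyes.camera_info(n);print(n,i)
E
```

```text
{'t': 0.0, 'q': array([-1.37401698e+00,  5.33682478e-02,  1.61434716e+00,  2.94827997e-06,
        1.47601362e+00, -1.18998772e-01]), 'dq': array([-0.00131059,  0.00140694,  0.0002929 ,  0.00107665, -0.00107186,
        0.0002278 ]), 'effort': array([-1.60863412e-03, -3.93684340e+01, -3.70178175e+01, -3.13030005e-04,
        6.93973299e-03,  1.48626276e-05]), 'tool_pos': array([ 0.19404354, -0.59381794,  0.40342382]), 'tool_rot': array([-3.10040737e+00, -4.93628680e-01,  1.25783888e-04]), 'contact_force': array([-0.1152754 ,  0.73676615, -0.49816829]), 'wrist_torque': array([ 0.01224266, -0.01358979,  0.00228345]), 'grip_force': 0.0, 'opening': 0.08565993152601178}
top {'camera_matrix': array([[426.93652746,   0.        , 280.2401757 ],
       [  0.        , 426.93652746, 215.54674993],
       [  0.        ,   0.        ,   1.        ]]), 'extrinsics': array([[ 0.00681889, -0.99279246,  0.11965215,  0.47025306],
       [-0.99979499, -0.00904997, -0.01811292, -0.00295388],
       [ 0.01906522, -0.11950411, -0.99265064,  0.73404943],
       [ 0.        ,  0.        ,  0.        ,  1.        ]])}
side {'camera_matrix': array([[448.44345047,   0.        , 275.86173316],
       [  0.        , 448.44345047, 208.00820012],
       [  0.        ,   0.        ,   1.        ]]), 'extrinsics': array([[-9.79909653e-01, -1.22789218e-01,  1.57161954e-01,
         4.44215324e-01],
       [-1.99441587e-01,  6.01896219e-01, -7.73268385e-01,
         5.42343620e-01],
       [ 3.53833923e-04, -7.89077784e-01, -6.14293192e-01,
         4.96548574e-01],
       [ 0.00000000e+00,  0.00000000e+00,  0.00000000e+00,
         1.00000000e+00]])}
```

View pics/top0.png

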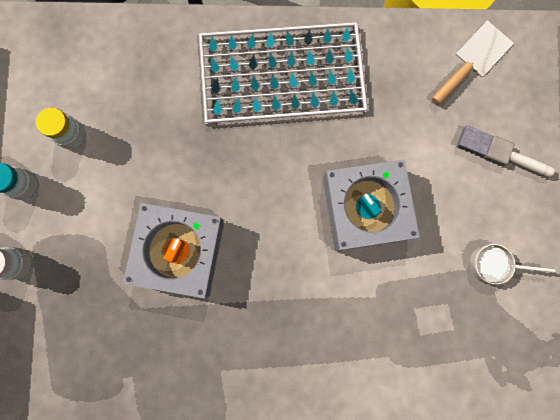

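The top view shows the teal knob's box near (370,205), with its green dot near (386,175). The orange box is at about (172,250), on the left.

```bash
cat > h.py <<'E'
import numpy as np,cv2
from station import monitor, eyes
def ray(i,uv,z):
    K,E=i["camera_matrix"],i["extrinsics"]
    d=E[:3,:3]@np.linalg.solve(K,[uv[0],uv[1],1]);c=E[:3,3]
    return (c+d*(z-c[2])/d[2])
def proj(i,p):
    E=i["extrinsics"];q=i["camera_matrix"]@(E[:3,:3].T@(np.array(p)-E[:3,3]));return q[:2]/q[2]
E
python3 - <<'E'
from h import *
im=cv2.imread("pics/top0.png");i=eyes.camera_info("top")
hsv=cv2.cvtColor(im,cv2.COLOR_BGR2HSV)
m=np.zeros(im.shape[:2],np.uint8);m[155:250,320:420]=255
g=cv2.inRange(hsv,(50,150,120),(70,255,255))&m
t=cv2.inRange(hsv,(80,120,40),(100,255,255))&m
w=cv2.inRange(hsv,(0,0,200),(180,60,255))&m
for n,k,z in(("green",g,.055),("teal",t,.0525),("white",w,.0525)):
    p=np.argwhere(k>0)[:,::-1]+0.;c=p.mean(0);print(n,len(p),c,ray(i,c,z))
# well/rim: floor colour blob outline (brown)
for uv in((330,179),(402,163),(412,235),(343,244)): print(ray(i,uv,.055))
a=cv2.resize(im[150:255,320:425],None,fx=5,fy=5,interpolation=cv2.INTER_CUBIC)
cv2.imwrite("pics/c0.png",a)
E
```

```text
green 30 [385.63333333 174.36666667] [ 0.62123181 -0.18658637  0.055     ]
teal 405 [368.03950617 207.13580247] [ 0.56741161 -0.15741328  0.0525    ]
white 308 [403.76298701 169.0487013 ] [ 0.63099993 -0.21732289  0.0525    ]
[ 0.61256974 -0.09569129  0.055     ]
[ 0.64047775 -0.21391884  0.055     ]
[ 0.52262194 -0.22679995  0.055     ]
[ 0.5073354  -0.11570972  0.055     ]
```

View pics/c0.png

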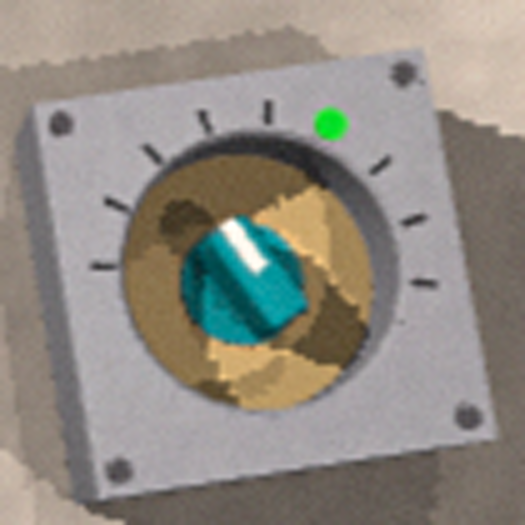

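The crop shows the white pointer running from (262,268) to (230,222). The green dot is at (330,124) and the screws are at (60,124), (404,73), (468,417) and (118,471), so the knob must turn clockwise in this view.

```bash
python3 - <<'E'
from h import *
i=eyes.camera_info("top")
f=lambda u,v,z:ray(i,((u+.5)/5-.5+320,(v+.5)/5-.5+150),z)
S=np.array([f(*p,.055) for p in((60,124),(404,73),(468,417),(118,471))])
ax=S.mean(0)[:2];print("axis",ax)
g=f(330,124,.055)[:2];a=f(262,268,.0525)[:2];b=f(230,222,.0525)[:2]
ang=lambda v:np.degrees(np.arctan2(v[1],v[0]))
print("green",ang(g-ax),np.linalg.norm(g-ax)*1e3,"ptr",ang(b-a),"inner",a,"tip",b,ang(b-ax),np.linalg.norm(b-ax)*1e3)
o=monitor.get_obs();R=cv2.Rodrigues(o["tool_rot"])[0];print(np.round(R,3))
d=np.r_[ax,.3]-o["tool_pos"];print("shift tool to z=.3",R.T@d*1e3, "y dir ang",ang(R[:2,1]),"xdir",ang(R[:2,0]))
E
```

```text
axis [ 0.5730389  -0.16361289]
green -25.458778417994324 53.31402888353887 ptr 34.082776191484825 inner [ 0.57391356 -0.16397278] tip [ 0.58891997 -0.15381926] 31.661541214378598 18.658073998639434
[[ 0.951  0.311 -0.   ]
 [ 0.311 -0.951  0.002]
 [ 0.    -0.002 -1.   ]]
shift tool to z=.3 [ 493.84144805 -291.05540845  104.2208867 ] y dir ang -71.90489654574095 xdir 18.09508276055645
```

Call:
step_arm([
  [45,[494,-291,74],-15],
  [45,[494,-291,74],-15],
  [45,[494,-291,74],-15],
  [45,[494,-291,74],-15],
  [45,[494,-291,74],-15],
  [45,[494,-291,74],-15],
  [45,[494,-291,74],-15],
  [45,[494,-291,74],-15],
  [45,[494,-291,74],-15],
  [45,[494,-291,74],-15],
  [45,[494,-291,74],-15],
  [45,[494,-291,74],-15],
], squeeze=30)

```text
t: 1.6
tool_pos: [0.5727, -0.1651, 0.3308]
tool_rot: [3.012, 0.893, -0.001]
contact_force: [-0.1, 0.1, 0.4]
opening: 0.0384
grip_force: 0.0
```

```bash
python3 - <<'E'
from h import *
i=eyes.camera_info("wrist");im=eyes.get_image("wrist")[:,:,::-1].copy()
cv2.imwrite("pics/w1.png",im);np.savez("w1",K=i["camera_matrix"],E=i["extrinsics"])
o=monitor.get_obs();R=cv2.Rodrigues(o["tool_rot"])[0];print(o["t"],o["tool_pos"],o["opening"],np.degrees(np.arctan2(R[1,0],R[0,0])))
print(proj(i,[.573,-.1636,.0525]),i["extrinsics"][:3,3])
E
```

```text
1.65 [ 0.57260025 -0.16533356  0.33092656] 0.03838113629391123 32.98349242049704
[284.04449911 209.74271133] [ 0.64076433 -0.1212409   0.30011122]
```

View pics/w1.png

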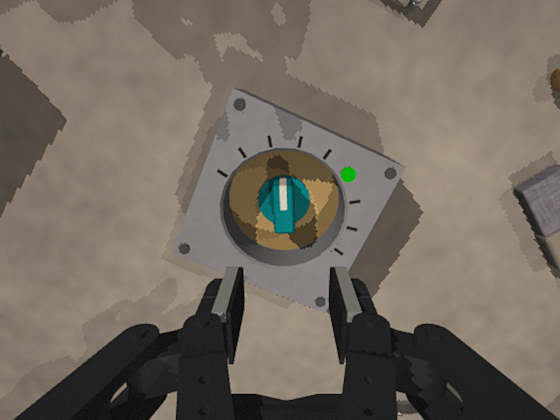

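The wrist view shows the knob pointing up the image, with its pointer from (284,210) to (283,178). The green dot is at (348,174) and the screws are at (240,104), (390,173), (320,301) and (184,248).

```bash
python3 - <<'E'
from h import *
w=np.load("w1.npz");i={"camera_matrix":w["K"],"extrinsics":w["E"]}
im=cv2.imread("pics/w1.png");hsv=cv2.cvtColor(im,cv2.COLOR_BGR2HSV)
m=np.zeros(im.shape[:2],np.uint8);m[165:245,250:370]=255
g=cv2.inRange(hsv,(50,150,100),(70,255,255))&m
m2=np.zeros_like(m);m2[172:215,270:296]=255
wh=cv2.inRange(hsv,(0,0,170),(180,70,255))&m2
c=np.argwhere(g)[:,::-1].mean(0);p=np.argwhere(wh)[:,::-1].astype(np.float32)
l=cv2.fitLine(p,cv2.DIST_L2,0,.01,.01).ravel();print(len(p),c,l,p.min(0),p.max(0))
S=np.array([ray(i,q,.055) for q in((240,104),(390,173),(320,301),(184,248))])[:,:2];ax=S.mean(0)
ang=lambda v:np.degrees(np.arctan2(v[1],v[0]))
s=np.sign(-l[1]);G=ray(i,c,.055)[:2]
a=ray(i,l[2:],.0525)[:2];b=ray(i,l[2:]+s*l[:2]*10,.0525)[:2]
print("axis",ax,"green",G,ang(G-ax),np.linalg.norm(G-ax),"ptr",ang(b-a),"centroid",a,ang(a-ax))
o=monitor.get_obs();R=cv2.Rodrigues(o["tool_rot"])[0]
print("shift",R.T@(np.r_[ax,.202]-o["tool_pos"])*1e3,"top-axis shift",R.T@(np.r_[.573,-.1636,.202]-o["tool_pos"])*1e3)
E
```

```text
174 [347.8956044  174.10989011] [2.8515005e-02 9.9959338e-01 2.8286783e+02 1.9693103e+02] [279. 179.] [286. 209.]
axis [ 0.57221345 -0.16367449] green [ 0.6205113  -0.18661951] -25.41114565386119 0.05347108428138136 ptr 34.45481065823301 centroid [ 0.58077149 -0.1575419 ] 35.62492125487135
shift [  0.60722077  -1.64581164 128.9258807 ] top-axis shift [  1.30755367  -1.28010039 128.92584955]
```

Call:
step_arm([
  [45,[1,-1.5,40],-1],
  [45,[1,-1.5,80],-1],
  [45,[1,-1.5,80],-1],
])

```text
t: 2.02
tool_pos: [0.5711, -0.1628, 0.2471]
tool_rot: [-3.0, -0.916, 0.009]
contact_force: [-0.5, 0.4, 0.5]
opening: 0.0388
grip_force: 0.0
```

```bash
python3 - <<'E'
from h import *
o=monitor.get_obs();R=cv2.Rodrigues(o["tool_rot"])[0]
print(o["tool_pos"],R.T@(np.r_[.5725,-.1636,.202]-o["tool_pos"])*1e3,np.degrees(np.arctan2(R[1,0],R[0,0])),o["contact_force"],o["wrist_torque"])
E
```

```text
[ 0.57109794 -0.16281846  0.24710621] [ 0.92237318  1.71955345 45.09256203] 33.975848316856876 [-0.53476264  0.36417306  0.49991565] [ 0.01126458  0.0253122  -0.00350202]
```

Call:
step_arm([
  [45,[0.5,1,20],0],
  [45,[0.5,1,40],0],
  [45,[0.5,1,45],0],
  [45,[0.5,1,45],0],
])

```text
t: 2.52
tool_pos: [0.5742, -0.1627, 0.2053]
tool_rot: [-3.003, -0.921, 0.001]
contact_force: [0.1, 0.1, 0.1]
opening: 0.0381
grip_force: 0.0
```

```bash
python3 - <<'E'
from h import *
for k in range(3):
  i=eyes.camera_info("wrist");im=eyes.get_image("wrist")
  o=monitor.get_obs();R=cv2.Rodrigues(o["tool_rot"])[0]
  print(o["tool_pos"],R.T@(np.r_[.5725,-.1636,.202]-o["tool_pos"])*1e3,np.degrees(np.arctan2(R[1,0],R[0,0])),o["contact_force"])
cv2.imwrite("pics/w2.png",im[:,:,::-1])
E
```

```text
[ 0.57449957 -0.1628215   0.20593276] [-2.0930432  -0.47740307  3.9322059 ] 34.09736349776702 [-0.32448013  0.27675952 -0.17718992]
[ 0.57464687 -0.16286251  0.20633668] [-2.19371475 -0.59702064  4.33485243] 34.10011487986729 [ 0.37169956 -0.17360838 -0.33544824]
[ 0.5747186  -0.16287941  0.20656663] [-2.2448223  -0.65306764  4.56397016] 34.10342191071689 [ 0.57353862 -0.79184871 -0.01652757]
```

View pics/w2.png

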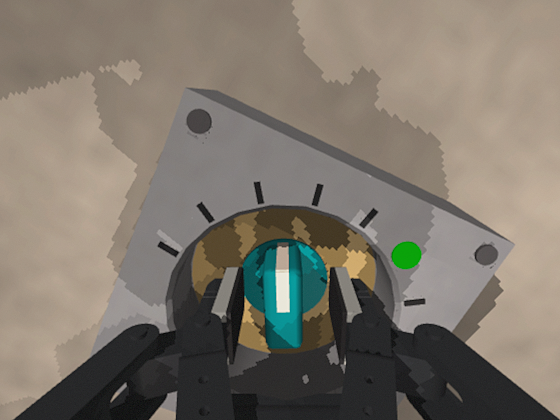

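The pads stand either side of the teal bar. The bar is at column 284 and the pads are at about 240 and 335, so it is well centred. Next I'll settle a little lower and pinch.

Call:
step_arm([
  [45,[-2,-0.5,4],0],
  [45,[-2,-0.5,4],0],
  [10,[-2,-0.5,4],0],
  [10,[-2,-0.5,4],0],
  [10,[-2,-0.5,4],0],
  [10,[-2,-0.5,4],0],
], squeeze=30)

```text
t: 3.42
tool_pos: [0.5723, -0.1633, 0.2019]
tool_rot: [-3.003, -0.921, 0.001]
contact_force: [-3.2, 2.6, 4.3]
opening: 0.0156
grip_force: 31.9
```

```bash
python3 - <<'E'
from h import *
o=monitor.get_obs();R=cv2.Rodrigues(o["tool_rot"])[0]
print(o["t"],R.T@(np.r_[.5725,-.1636,.202]-o["tool_pos"])*1e3,np.degrees(np.arctan2(R[1,0],R[0,0])),R.T@o["contact_force"],R.T@o["wrist_torque"],o["opening"],o["grip_force"])
E
```

```text
3.425 [ 0.02575408  0.34469125 -0.12369392] 34.09320049283497 [-1.21953819 -3.97659203 -4.34539929] [ 0.59341036 -0.14775539  0.0101282 ] 0.015555999129558023 31.947659254074097
```

Call:
step_arm([
  [10,[0,0,0],8],
  [10,[0,0,0],16],
  [10,[0,0,0],24],
  [10,[0,0,0],32],
  [10,[0,0,0],40],
  [10,[0,0,0],48],
  [10,[0,0,0],55],
  [10,[0,0,0],59.5],
  [10,[0,0,0],59.5],
  [10,[0,0,0],59.5],
])

```text
t: 4.68
tool_pos: [0.5723, -0.1634, 0.2019]
tool_rot: [-3.065, 0.689, 0.001]
contact_force: [-3.4, 2.3, 5.2]
opening: 0.0156
grip_force: 32.1
```

```bash
python3 - <<'E'
from h import *
i=eyes.camera_info("wrist");im=eyes.get_image("wrist")
o=monitor.get_obs();R=cv2.Rodrigues(o["tool_rot"])[0]
print(o["t"],R.T@(np.r_[.5725,-.1636,.202]-o["tool_pos"])*1e3,np.degrees(np.arctan2(R[1,0],R[0,0])),R.T@o["contact_force"],R.T@o["wrist_torque"],o["opening"],o["grip_force"])
cv2.imwrite("pics/w3.png",im[:,:,::-1])
E
```

```text
4.725 [ 0.26236765  0.06163068 -0.11200369] -25.344506359281795 [-4.44691596 -0.82134355 -5.91108188] [ 0.07656503 -0.72152331  0.04286826] 0.015159606298981134 32.11676359176636
```

View pics/w3.png

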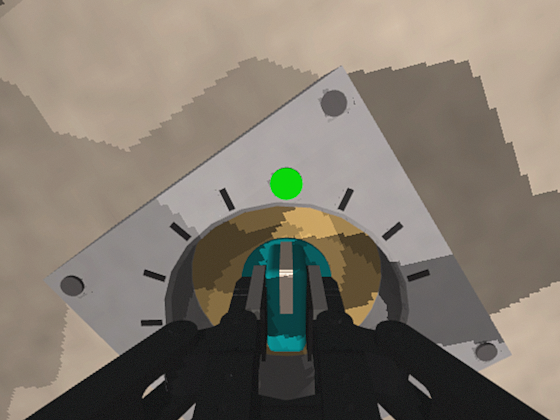

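The pointer runs along column 286, straight at the green dot at (286,183), so the two line up. Now I'll open part way and lift out.

Call:
step_arm([
  [45,[0,0,0],0],
  [45,[0,0,0],0],
  [45,[0,0,0],0],
  [45,[0,0,0],0],
  [45,[0,0,-20],0],
  [45,[0,0,-50],0],
  [45,[0,0,-90],0],
  [45,[0,0,-130],0],
  [45,[0,0,-130],0],
  [45,[0,0,-130],0],
])

```text
t: 5.98
tool_pos: [0.5722, -0.1634, 0.3325]
tool_rot: [3.065, -0.691, 0.001]
contact_force: [-0.2, 0.7, 0.5]
opening: 0.038
grip_force: 0.0
```

```bash
python3 - <<'E'
from h import *
i=eyes.camera_info("wrist");im=eyes.get_image("wrist")[:,:,::-1].copy()
cv2.imwrite("pics/w4.png",im);np.savez("w4",K=i["camera_matrix"],E=i["extrinsics"])
o=monitor.get_obs();print(o["t"],o["tool_pos"],o["opening"],o["contact_force"])
hsv=cv2.cvtColor(im,cv2.COLOR_BGR2HSV);u,v=proj(i,[.5725,-.1636,.0525]).astype(int);print(u,v)
g=cv2.inRange(hsv,(50,150,100),(70,255,255));g[:,:u-90]=0;g[:,u+90:]=0
wh=cv2.inRange(hsv,(0,0,170),(180,70,255));k=np.zeros_like(wh);k[v-45:v+12,u-18:u+18]=255;wh&=k
c=np.argwhere(g)[:,::-1].mean(0);p=np.argwhere(wh)[:,::-1].astype(np.float32)
l=cv2.fitLine(p,cv2.DIST_L2,0,.01,.01).ravel();s=np.sign(-l[1])
ax=np.array([.5724,-.1636]);ang=lambda v:np.degrees(np.arctan2(v[1],v[0]))
G=ray(i,c,.055)[:2];a=ray(i,l[2:],.0525)[:2];b=ray(i,l[2:]+s*l[:2]*10,.0525)[:2]
print(len(p),c,p.min(0),p.max(0),"green",ang(G-ax),"ptr",ang(b-a),"line->dot",ang(G-a))
E
```

```text
6.025 [ 0.57199598 -0.16332891  0.3312128 ] 0.03847519489191093 [ 0.06468942 -0.56038059 -0.62792897]
285 210
168 [285.94179894 139.25396825] [283. 187.] [289. 210.] green -25.423071817749502 ptr -25.374242219221887 line->dot -25.32214551567563
```

View pics/w4.png

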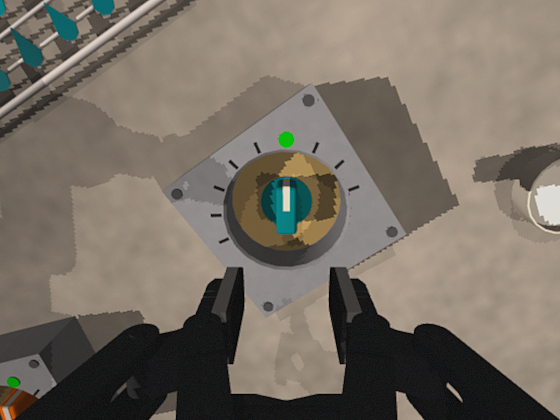

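The pointer, at column 286, aims at the green dot (286,139) to within 0.1°. The gripper is clear, and the orange box at lower left was not touched.

```bash
python3 -c "from station import finish_job; print(finish_job())"
```

```text
the job is handed in; nothing more can be done
None
```

The teal knob's pointer is on the green dot, within about 0.1° in the last wrist picture; the gripper is clear, the orange knob was not touched, and the job was handed in at about 6 s.

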